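# Make up the next edge-banding job in the fence corner

### The arm

A 6-joint arm with a two-finger parallel gripper is mounted at the origin on the work surface. World frame = base frame: x ahead of the robot, y to its left, z up, the work surface at z = 0. Lengths are in m, angles in degrees, forces in N, time in s.
With the tool pointing down it reaches from about 0.4 to 0.825 m from the base axis. Payload 7 kg.
Tool frame: the origin (TCP) lies on the centre line of the jaws, within the pads' length; the fingertips stand 19 mm ahead of it and the grasp point (between the pads) is the TCP; z points along the fingers, y is the line along which they close (so a half turn about z gives the same grasp; the last joint's range is limited). The gripper opens to 88 mm and grips with 3 to 60 N. Pads are 19 mm wide; open, the fingers measure 130 mm over their backs; the gripper's body (78 mm by 193 mm) begins 47 mm behind the grasp point.
Start: joints at [-48.81, 20.546, 0.682, 0, -70.136, -16.507], TCP at [0.282, -0.613, 0.209] pointing down, gripper open.
Joint ranges: [-176.03, 176.03], [-82.01, 121.73], [-58.28, 71.71], [-173.87, 95.51], [-174.79, -0.11], [-173.66, 173.66]. Speed limits (degrees/s): [136.94, 136.94, 172.46, 180, 180, 180].

### API

Orientations are given as [roll, pitch, yaw] about the fixed x, y, z axes, in that order (R = Rz(yaw) Ry(pitch) Rx(roll)).
In Python, from plant import ctrl gives the robot as it stands.
- The arm moves only by the tool move_arm, never from a script. Its argument "motion" is a list of rows, each a list of 3 entries, a list of its own where there are three numbers: the shift along the tool's x, y, z in mm, then the turn, a rotation vector about the tool's x, y, z in degrees, then the closure, from 0 (fully open) to 1 (shut). A call has 1 to 10 rows; each row is the pose to reach, as a shift and turn from the pose commanded when the call began, along the tool's axes at that moment; what a row does not reach only later rows make up. A row lasts 1/12 s, in which the tool goes at most 41.7 mm and 7.16 degrees, less where a joint would pass 70% of its speed; a pose out of reach is approached as far as the arm can. A call with a gripper value outside its range is refused whole. The fingers move at their own pace and stop on an object; the grip force is fixed at half the most. Time passes only in rows, so rows that repeat a pose let the fingers close. It gives the time, the measured TCP pose, the force, the opening and the grip force at its end, in the units of the state.
- ctrl.get_obs(): the state, without advancing time (a new reading comes with each control period).
- ctrl.snapshot(name): name is "side" or "top" or "wrist"; returns a dict with "color" (400x640x3 uint8, blue, green, red), "camera_matrix" (3x3 intrinsics, pixels), "cam_to_world" (4x4, takes a point from camera to world coordinates). Camera axes: x right, y up, looking along -z (the intrinsics and any distortion apply to the point x, -y, -z); pixel columns grow to the right and rows downward; lengths in m; the calibration is good to about 2 mm. A picture is of the moment at which its call begins. There is no depth.
- ctrl.close_job(): hands the job in; it is judged then, once.
The state is a dict: "clock": time; "joint_pos": joint angles; "qvel": joint speeds; "tau": joint torques, N m; "tool_pos": TCP position; "orientation": TCP orientation; "force": force on the tool from outside, world axes, zero at the start; "moment": the same for the moment, N m; "opening": finger opening in m; "gripper_force": force on a finger pad.
Only numpy, scipy, OpenCV 4.12 (cv2) and the standard library are available. Lean on these libraries where they do the work, as an engineer would, in place of code of your own. Each camera call takes 0.05 s, during which the arm holds its last target. There are 200 camera calls.

### The job

First lift the stepped offcut off the jig and put it in the scrap bin. Next put the oblong plywood board flat on the jig and push it square and flush into the fence corner, its long edge against the long fence and its end against the end stop, and let go of it. Then slide the wider (taller-standing) of the two rolls of edging up off its spindle and lay it flat on the middle of the board, leaving the board still flush and the narrow roll and everything else where they are.

Things in the scene. Friction and masses are not known exactly. Their poses are not given: they have to be found in the camera images.
- jig: Fixed jig on the table: grey base plate 180 (x) x 300 (y) x 12 mm thick, origin at the centre of its underside. A low aluminium long fence (25 mm wide, 16 mm high above the plate) runs along y on its far +x side, and an equal end stop runs along x at its +y end; the other two sides are open.
- corner (a point): The inner corner of the jig, where the inner faces of long fence and end stop meet, on the top of the base plate (12 mm above the table). Axes as the jig's: the long fence's inner face is the plane x = 0, the end stop's inner face the plane y = 0; the free plate lies at negative x and negative y. Plate free of fences: 155 mm in x, 275 mm in y.
- board: The oblong plywood board, 190 (its x) x 64 (its y) x 18 mm thick, lying flat on the table at the start; origin at the centre of its underside. About 0.17 kg. Its ends are alike.
- offcut: Stepped plywood offcut lying on the jig plate near the corner, 18 mm thick: a wide part 52 (x) x 36 (y) mm, x from -38 to +14 mm, y from -18 to +18 mm, and a narrow tab 28 x 20 mm, x from +14 to +42 mm, y from -18 to +2 mm. Origin on the underside, inside the wide part; about 0.05 kg.
- scrap_bin: Fixed open grey plastic bin, 130 x 130 mm, 70 mm high, wall 4 mm; origin at the centre of its underside.
- wide_roll: The wide roll of wood edging, sitting on a spindle with its axis (z) upright: outside diameter 58 mm, bore 34 mm, 40 mm tall, 0.06 kg; origin at the centre of its underside.
- narrow_roll: The narrow roll, the same but 22 mm tall; stays on its spindle.
- wide_spindle: Fixed stand under the wide roll: square foot 76 mm wide, 10 mm thick, upright post 20 mm across whose top is 75 mm above the table; origin at the centre of its underside. The roll rests on the foot.
- narrow_spindle: An identical stand, under the narrow roll; origin at the centre of its underside.
- tape_measure: Bystander: black tape measure, 62 x 34 x 58 mm high; origin at the centre of its underside.
- glue: Bystander: white glue bottle, 52 mm across, 150 mm high; origin at the centre of its underside.
- wax_can: Bystander: plain metal can, 64 mm across, 70 mm high; origin at the centre of its underside.
- mallet: Bystander: hammer lying beyond the jig; origin at the middle of its underside.
- square_panel: Bystander: square plywood panel 120 x 120 x 18 mm, lying flat; not the oblong board.
- screwdriver: Bystander: screwdriver lying beyond the bin's side of the table.
Things that resemble listed ones, but are neither listed nor needed, are in the scene too. What is shaped like the wide_spindle but green or orange is not meant.

How it is judged:
By the outcome, as a careful person would: the job done as asked, in the order asked, and still so for the second after the job is handed in, with the robot touching nothing.
It also fails if it takes over 72 s, if anything falls off the work surface, if the arm or the gripper's body presses on something with over 40 N, if the wrist force passes 120 N, or if a joint passes its speed limit or range.

## Working session

There is one attempt and no reset: what is moved stays moved. The work goes in short steps, Python scripts to look and compute and a tool call to move; the robot and the scene stay as the last step left them, time stands still between calls to the robot, and variables do not carry over. Pictures are saved under pics/ and viewed, at most 10 in all, crops included, and the job is handed in when it is done.

Besides the shell and the picture viewer there is one more tool, called after "Call:" as name([rows], argument=value, ...), one row to a line, values as JSON. move_arm: Moves the arm, as the interface text tells. Its arguments: {"type":"object","properties":{"motion":{"type":"array"}},"required":["motion"]}

```bash
ls; mkdir -p pics; cat > h.py <<'E'
import numpy as np, cv2
from plant import ctrl
from scipy.spatial.transform import Rotation as R
def snap(n,save=None):
    s=ctrl.snapshot(n)
    if save: cv2.imwrite('pics/%s.png'%save,s['color']); np.savez('pics/%s.npz'%save,K=s['camera_matrix'],T=s['cam_to_world'],c=s['color'])
    return s['color'],np.array(s['camera_matrix']),np.array(s['cam_to_world'])
def load(n):
    d=np.load('pics/%s.npz'%n); return d['c'],d['K'],d['T']
def ray(K,T,p):
    p=np.asarray(p,float); v=np.linalg.inv(K)@np.array([p[0],p[1],1]); return T[:3,3],T[:3,:3]@np.array([v[0],-v[1],-v[2]])
def at(K,T,p,z):
    o,d=ray(K,T,p); return o+d*(z-o[2])/d[2]
def proj(K,T,P):
    q=T[:3,:3].T@(np.asarray(P,float)-T[:3,3]); u=K@np.array([q[0],-q[1],-q[2]]); return u[:2]/u[2]
E
python3 - <<'E'
from h import *
for n in('top','side'):
    c,K,T=snap(n,n+'0'); print(K.round(1).tolist(),T.round(3).tolist())
print(ctrl.get_obs())
E
```

```text
pics
[[421.1, 0.0, 319.2], [0.0, 421.1, 193.8], [0.0, 0.0, 1.0]] [[0.017, 0.994, -0.106, 0.366], [-1.0, 0.017, -0.0, -0.015], [0.002, 0.106, 0.994, 1.445], [0.0, 0.0, 0.0, 1.0]]
[[441.4, 0.0, 317.0], [0.0, 441.4, 198.0], [0.0, 0.0, 1.0]] [[0.785, 0.434, -0.442, -0.11], [-0.619, 0.535, -0.575, -0.823], [-0.013, 0.725, 0.689, 1.055], [0.0, 0.0, 0.0, 1.0]]
{'clock': 0.1, 'joint_pos': array([-4.88082740e+01,  2.05896067e+01,  6.40390438e-01, -1.50039712e-02,
       -7.01380122e+01, -1.65078899e+01]), 'qvel': array([ 0.0340541 , -0.089907  ,  0.14400375,  0.07546538, -0.01676263,
       -0.04420491]), 'tau': array([-1.95086592e-03, -5.84162986e+01,  2.93753725e+01,  7.01541424e+00,
        1.02501560e-02, -3.20630375e-05]), 'tool_pos': array([ 0.281665  , -0.61292158,  0.20850971]), 'orientation': array([ 1.79912359e+02, -1.12635793e-02, -1.55321264e+02]), 'force': array([ 0.67594283, -0.46081152,  0.3890059 ]), 'moment': array([0.00719448, 0.03943915, 0.00720607]), 'gripper_force': 0.0, 'opening': 0.08772495276325448}
```

View pics/top0.png

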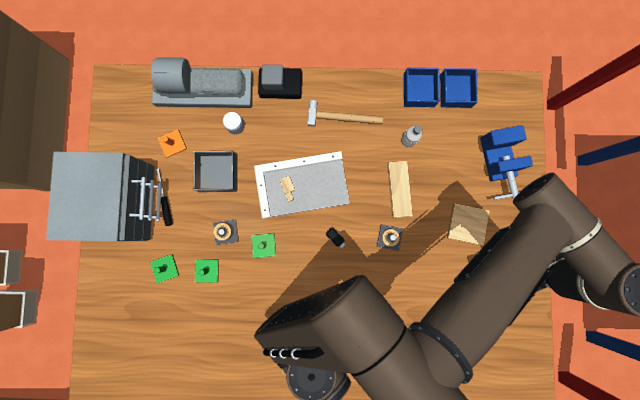

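View pics/side0.png

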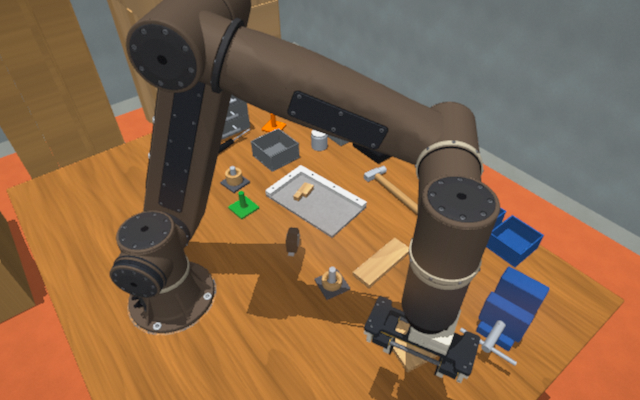

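The top view shows the jig at (303,185) with the offcut on it at (288,188), the bin at (215,171), the oblong board at (400,188), rolls at (222,231) and (390,237), and the square panel at (469,224). Possible mix-ups:
- **Board:** oblong (400,188) or square panel (469,224). I choose the oblong.
- **Wide roll:** (222,231) or (390,237). In the side view, (233,178) looks taller and less post shows, so I choose that one.
- **Stands:** the green and orange ones are decoys.
- **Bin:** grey at (215,171) or blue ones at (420,87) and (458,87). I choose the grey.

I'll check these in one close crop.

```bash
python3 - <<'E'
from h import *
c,K,T=load('top0'); s,Ks,Ts=load('side0')
a=cv2.resize(c[140:255,185:420],None,fx=3.2,fy=3.2,interpolation=cv2.INTER_CUBIC)
b1=cv2.resize(s[155:200,205:330],None,fx=3,fy=3,interpolation=cv2.INTER_CUBIC)
b2=cv2.resize(s[255:300,270:395],None,fx=3,fy=3,interpolation=cv2.INTER_CUBIC)
b=np.hstack([b1,b2])[:, :a.shape[1]]
b=cv2.copyMakeBorder(b,0,0,0,a.shape[1]-b.shape[1],cv2.BORDER_CONSTANT)
cv2.imwrite('pics/crop.png',np.vstack([a,b]))
for n,p,z in [('board',(400,188),.018),('offc',(288,188),.03),('bin',(215,171),.07),('rollL',(222,231),.05),('rollR',(390,237),.04),('jig tl',(256,168),.028),('tr',(341,153),.028),('bl',(262,217),.028),('br',(349,203),.012)]: print(n,at(K,T,p,z).round(3))
# side-view check of roll L height: project z=.05 and .032 rim at its centre
o=at(K,T,(222,231),.05)
for z in(.01,.032,.05,.075): print(z,proj(Ks,Ts,[o[0],o[1],z]).round(1))
E
```

```text
board [ 0.543 -0.29   0.018]
offc [0.535 0.091 0.03 ]
bin [0.582 0.33  0.07 ]
rollL [0.386 0.304 0.05 ]
rollR [ 0.376 -0.252  0.04 ]
jig tl [0.602 0.202 0.028]
tr [ 0.659 -0.087  0.028]
bl [0.435 0.176 0.028]
br [ 0.489 -0.117  0.012]
0.01 [235.1 181.1]
0.032 [234.2 176.4]
0.05 [233.5 172.6]
0.075 [232.5 167.1]
```

View pics/crop.png

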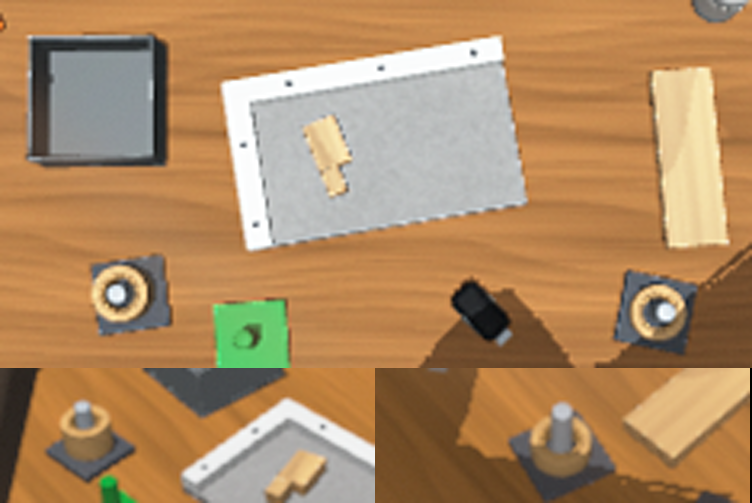

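The crop confirms it: the left stand (crop 118,293) carries the tall roll and the right one (660,312) the short roll. The jig's inner corner is near (250,104), with the offcut at (325,140) and its tab pointing down the image. I'll move to a wrist view over the jig.

```bash
cat >> h.py <<'E'
def go(x,y,z,yaw,src=None):
    "shift mm, turn deg (tool axes) from present pose to down-pointing pose"
    o=ctrl.get_obs(); R0=R.from_euler('xyz',o['orientation'],degrees=True)
    R1=R.from_euler('xyz',[180,0,yaw],degrees=True)
    d=R0.inv().apply(np.array([x,y,z])-o['tool_pos'])*1e3; w=(R0.inv()*R1).as_rotvec(degrees=True)
    print('shift',d.round(1),'turn',w.round(2),'rows',round(max(np.linalg.norm(d)/41.7,np.linalg.norm(w)/7.16),1),'t',round(o['clock'],2),'f',o['force'].round(1),'open',round(o['opening'],4))
E
python3 - <<'E'
from h import *
go(.5,.08,.33,-164.4)
E
```

```text
shift [-487.7  538.7 -120.8] turn [ 0.09 -0.02  9.08] rows 17.7 t 0.1 f [ 0.7 -0.5  0.4] open 0.0877
```

Call:
move_arm([
  [[-270, 300, -120], [0, 0, 9], 0],
  [[-270, 300, -120], [0, 0, 9], 0],
  [[-270, 300, -120], [0, 0, 9], 0],
  [[-270, 300, -120], [0, 0, 9], 0],
  [[-270, 300, -120], [0, 0, 9], 0],
  [[-270, 300, -120], [0, 0, 9], 0],
  [[-270, 300, -120], [0, 0, 9], 0],
  [[-270, 300, -120], [0, 0, 9], 0],
  [[-270, 300, -120], [0, 0, 9], 0],
  [[-270, 300, -120], [0, 0, 9], 0],
])

```text
clock: 0.93
tool_pos: [0.4004, -0.2301, 0.3286]
orientation: [180.0, 0.0, -164.3]
force: [0.8, -0.1, 0.9]
opening: 0.0874
gripper_force: 0.0
```

```bash
python3 - <<'E'
from h import *
go(.5,.08,.33,-164.4); print(ctrl.get_obs()['tool_pos'],ctrl.get_obs()['orientation'])
E
```

```text
shift [-179.7  271.7   -1.3] turn [0.01 0.01 0.07] rows 7.8 t 0.93 f [ 0.8 -0.1  0.9] open 0.0874
[ 0.40039933 -0.23010981  0.32863816] [ 1.79993751e+02  1.29576738e-02 -1.64328980e+02]
```

```bash
python3 - <<'E'
from h import *
c,K,T=snap('wrist','w0'); print(K.round(1).tolist(),T.round(3).tolist())
for u in[(0,0),(639,0),(639,399),(0,399)]: print(at(K,T,u,.018).round(3))
E
```

```text
[[284.6, 0.0, 314.1], [0.0, 284.6, 203.2], [0.0, 0.0, 1.0]] [[-0.269, -0.93, -0.251, 0.333], [0.963, -0.26, -0.07, -0.248], [-0.0, -0.26, 0.966, 0.504], [0.0, 0.0, 0.0, 1.0]]
[ 0.284 -0.746  0.018]
[0.028 0.167 0.018]
[0.693 0.585 0.018]
[ 1.067 -0.751  0.018]
```

Call:
move_arm([
  [[-180, 272, 0], [0, 0, 0], 0.3],
  [[-180, 272, 0], [0, 0, 0], 0.3],
  [[-180, 272, 0], [0, 0, 0], 0.3],
  [[-180, 272, 0], [0, 0, 0], 0.3],
  [[-180, 272, 0], [0, 0, 0], 0.3],
  [[-180, 272, 0], [0, 0, 0], 0.3],
  [[-180, 272, 0], [0, 0, 0], 0.3],
  [[-180, 272, 0], [0, 0, 0], 0.3],
  [[-180, 272, 0], [0, 0, 0], 0.3],
  [[-180, 272, 0], [0, 0, 0], 0.3],
])

```text
clock: 1.82
tool_pos: [0.5004, 0.0802, 0.3271]
orientation: [-180.0, -0.1, -164.2]
force: [0.6, -0.0, 0.3]
opening: 0.0611
gripper_force: 0.0
```

```bash
python3 - <<'E'
from h import *
c,K,T=snap('wrist','w1'); print(ctrl.get_obs()['opening'],T.round(3).tolist())
c0=load('w0')[0]
cv2.imwrite('pics/w01.png',cv2.resize(np.vstack([c0[:, :],c]),(480,600),interpolation=cv2.INTER_AREA))
for u in[(0,0),(639,0),(639,399),(0,399)]: print(at(K,T,u,.018).round(3))
E
```

```text
0.061856915399831014 [[-0.272, -0.93, -0.248, 0.433], [0.962, -0.263, -0.07, 0.062], [-0.001, -0.258, 0.966, 0.503], [0.0, 0.0, 0.0, 1.0]]
[ 0.385 -0.435  0.018]
[0.127 0.475 0.018]
[0.788 0.891 0.018]
[ 1.164 -0.437  0.018]
```

View pics/w01.png

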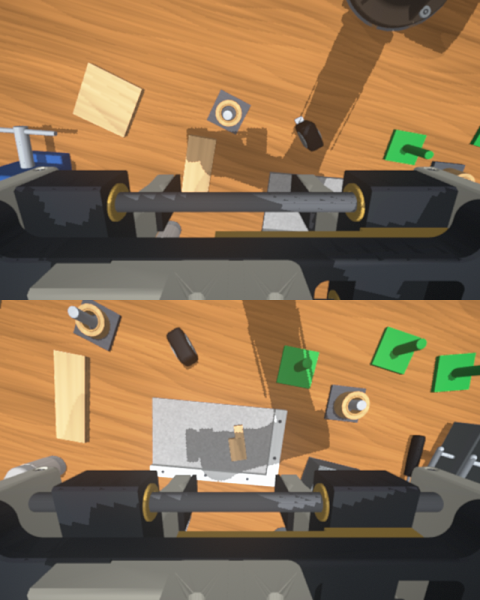

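The wrist view (full-resolution pixels) shows the whole board at (93,127), the jig at (200–383, 133–249), the offcut in shadow at (316,189), the tall roll at (472,140) and the short roll at (120,27). I'll measure from this view.

```bash
cat > m.py <<'E'
from h import *
def mask_quad(m,box):
    x0,y0,x1,y1=box; mm=np.zeros_like(m); mm[y0:y1,x0:x1]=m[y0:y1,x0:x1]
    mm=cv2.morphologyEx(mm,cv2.MORPH_OPEN,np.ones((3,3),np.uint8))
    cs,_=cv2.findContours(mm,cv2.RETR_EXTERNAL,cv2.CHAIN_APPROX_NONE); return max(cs,key=cv2.contourArea)[:,0].astype(float)
def rect_world(K,T,pts,z):
    P=np.array([at(K,T,p,z)[:2] for p in pts]); return cv2.minAreaRect((P*1e3).astype(np.float32))
E
python3 - <<'E'
from m import *
c,K,T=load('w1'); h=cv2.cvtColor(c,cv2.COLOR_BGR2HSV)
jig=(h[...,1]<60).astype(np.uint8)*255
q=mask_quad(jig,(185,120,400,255))
for z in(.012,.028): print('jig',z,rect_world(K,T,q,z))
ap=cv2.approxPolyDP(q.astype(np.float32).reshape(-1,1,2),4,True)[:,0]; print(ap.tolist(),[at(K,T,p,.012)[:2].round(4).tolist() for p in ap],[at(K,T,p,.028)[:2].round(4).tolist() for p in ap])
off=(h[...,1]>70).astype(np.uint8)*255
q=mask_quad(off,(290,150,345,220)); print('off',rect_world(K,T,q,.03),q.min(0),q.max(0))
for p in [(93,127),(60,127),(110,127),(93,50)]: print(p,h[p[1],p[0]])
cr=cv2.resize(c[122:262,185:400],None,fx=3.5,fy=3.5,interpolation=cv2.INTER_CUBIC); cv2.imwrite('pics/c2.png',cr)
E
```

```text
jig 0.012 ((557.2264404296875, 53.97599792480469), (225.15023803710938, 401.1339111328125), 15.825027465820312)
jig 0.028 ((553.1829833984375, 54.24971008300781), (217.81068420410156, 388.0576171875), 15.824995040893555)
[[203.0, 131.0], [204.0, 217.0], [199.0, 228.0], [185.0, 228.0], [185.0, 254.0], [199.0, 243.0], [209.0, 244.0], [209.0, 235.0], [230.0, 237.0], [217.0, 254.0], [261.0, 254.0], [262.0, 239.0], [399.0, 254.0], [394.0, 233.0], [369.0, 233.0], [382.0, 147.0]] [[0.4898, -0.115], [0.6385, -0.0868], [0.6619, -0.0919], [0.6689, -0.1165], [0.7202, -0.1083], [0.6911, -0.0868], [0.688, -0.0686], [0.6704, -0.0719], [0.6637, -0.0339], [0.7039, -0.0506], [0.6814, 0.0288], [0.6515, 0.0238], [0.6108, 0.2776], [0.5739, 0.2543], [0.5864, 0.2101], [0.4331, 0.1816]] [[0.488, -0.1093], [0.6319, -0.082], [0.6544, -0.0869], [0.6612, -0.1107], [0.7109, -0.1027], [0.6827, -0.082], [0.6797, -0.0644], [0.6627, -0.0675], [0.6562, -0.0307], [0.695, -0.0469], [0.6733, 0.0299], [0.6444, 0.025], [0.605, 0.2706], [0.5693, 0.248], [0.5814, 0.2053], [0.4331, 0.1777]]
off ((532.9179077148438, 92.68484497070312), (80.94013977050781, 34.63589859008789), 22.602081298828125) [305. 167.] [327. 214.]
(93, 127) [ 21  86 246]
(60, 127) [ 15 154 204]
(110, 127) [ 18  95 235]
(93, 50) [ 15 154 215]
```

View pics/c2.png

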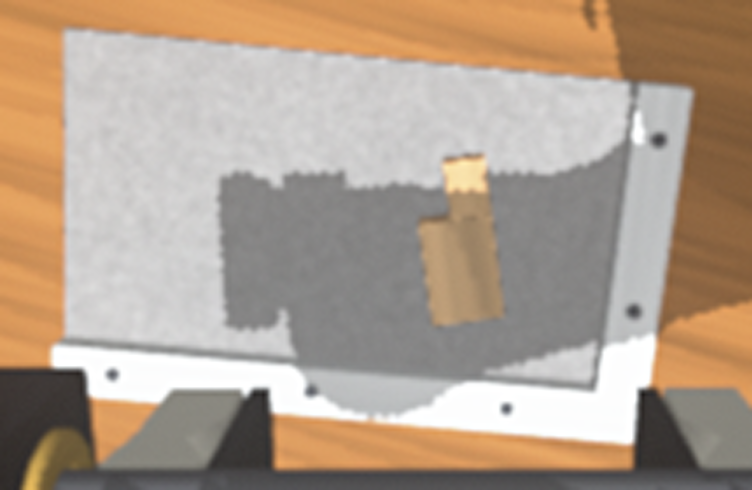

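```bash
python3 - <<'E'
from m import *
c,K,T=load('w1'); f=lambda p,z:at(K,T,(p[0]/3.5+185,p[1]/3.5+122),z)[:2]
ang=lambda a,b:np.degrees(np.arctan2(*(b-a)[::-1]))
a,b,e=f((65,340),.012),f((595,386),.012),f((632,85),.012); print('inner',a,b,e,'fence y dir',ang(a,b)-90,'stop',ang(e,b),np.linalg.norm(a-b),np.linalg.norm(e-b))
a,b,e=f((53,345),.028),f((632,443),.028),f((692,90),.028); print('outer',ang(e,b),np.linalg.norm(e-b))
b0,b1=f((50,400),.028),b; print(ang(b0,b1)-90)
cen=f((463,269),.03); s=f((487,155),.03);t=f((503,317),.03); print('off',cen,'x dir',ang(t,s),np.linalg.norm(s-t))
h=cv2.cvtColor(c,cv2.COLOR_BGR2HSV)
q=mask_quad(((h[...,1]<125)&(h[...,2]>120)).astype(np.uint8)*255,(60,55,130,200)); print('board',rect_world(K,T,q,.018),q.min(0),q.max(0))
go(cen[0],cen[1],.1,ang(t,s)-360 if ang(t,s)>0 else ang(t,s))
E
```

```text
inner [ 0.6427873  -0.08686706] [0.59209551 0.18498402] [0.43959668 0.15445294] fence y dir 10.562577570468392 stop 11.32124552824041 0.27653691833026606 0.15552504291755812
outer 9.497457798174977 0.18002720919991183
11.27381457975261
off [0.54587986 0.09958984] x dir -158.03906529883687 0.08078786919184203
board ((539.6556396484375, -288.11016845703125), (190.903076171875, 65.90731811523438), 5.47389554977417) [71. 67.] [113. 190.]
shift [-49.9   7.4 227.3] turn [-0.01 -0.09 -6.19] rows 5.6 t 1.87 f [-0.  -0.6 -0.2] open 0.0619
```

Call:
move_arm([
  [[-50, 7, 150], [0, 0, -6], 0.3],
  [[-50, 7, 150], [0, 0, -6], 0.3],
  [[-50, 7, 150], [0, 0, -6], 0.3],
  [[-50, 7, 150], [0, 0, -6], 0.3],
  [[-50, 7, 265], [0, 0, -6], 0.3],
  [[-50, 7, 265], [0, 0, -6], 0.3],
  [[-50, 7, 265], [0, 0, -6], 0.3],
  [[-50, 7, 293], [0, 0, -6], 0.3],
  [[-50, 7, 293], [0, 0, -6], 0.3],
  [[-50, 7, 293], [0, 0, -6], 0.3],
])

```text
clock: 2.7
tool_pos: [0.5459, 0.0972, 0.0346]
orientation: [-180.0, -0.2, -158.4]
force: [1.2, 0.7, 1.5]
opening: 0.0614
gripper_force: 0.0
```

Call:
move_arm([
  [[0, 0, 0], [0, 0, 0], 0.8],
  [[0, 0, 0], [0, 0, 0], 0.8],
  [[0, 0, 0], [0, 0, 0], 0.8],
  [[0, 0, 0], [0, 0, 0], 0.8],
  [[0, 0, 0], [0, 0, 0], 0.8],
])

```text
clock: 3.12
tool_pos: [0.5472, 0.0991, 0.0362]
orientation: [180.0, 0.1, -158.3]
force: [0.4, 0.2, -0.1]
opening: 0.0336
gripper_force: 0.0
```

```bash
python3 - <<'E'
from m import *
o=ctrl.get_obs(); print(o['tool_pos'],o['opening'],o['gripper_force'],o['force'])
c,K,T=load('top0')
h=cv2.cvtColor(c,cv2.COLOR_BGR2HSV)
q=mask_quad(((h[...,1]<70)).astype(np.uint8)*255,(188,145,243,195)); print('bin',rect_world(K,T,q,.07))
go(.58,.33,.15,-158)
E
```

```text
[0.54718097 0.09909745 0.03624694] 0.03357967580753505 0.0 [ 0.37728047  0.20341717 -0.1089099 ]
bin ((582.7955932617188, 330.809326171875), (133.60264587402344, 141.94081115722656), 0.9864518642425537)
shift [-116.1  202.5 -113.5] turn [ 0.02  0.11 -0.31] rows 6.2 t 3.12 f [ 0.4  0.2 -0.1] open 0.0336
```

Call:
move_arm([
  [[0, 0, 0], [0, 0, 0], 1],
  [[0, 0, 0], [0, 0, 0], 1],
  [[0, 0, 0], [0, 0, 0], 1],
])

```text
clock: 3.37
tool_pos: [0.5467, 0.0988, 0.0352]
orientation: [180.0, 0.0, -158.3]
force: [0.5, 0.7, 0.4]
opening: 0.0136
gripper_force: 0.0
```

The fingers closed on nothing, so I'll look.

```bash
python3 - <<'E'
from m import *
o=ctrl.get_obs(); print(o['opening'],o['gripper_force'])
c,K,T=snap('wrist','w2'); s,Ks,Ts=snap('side','s2')
p=proj(Ks,Ts,o['tool_pos']); print(p, proj(K,T,o['tool_pos']))
x,y=p.astype(int); a=cv2.resize(s[max(0,y-60):y+40,x-70:x+70],(560,400)[:2])
cv2.imwrite('pics/v2.png',np.vstack([cv2.resize(a,(420,300)),cv2.resize(c,(420,262))]))
E
```

```text
0.013618174582847005 0.0
[304.92736383 186.61939196] [312.43504128 236.1907422 ]
```

View pics/v2.png

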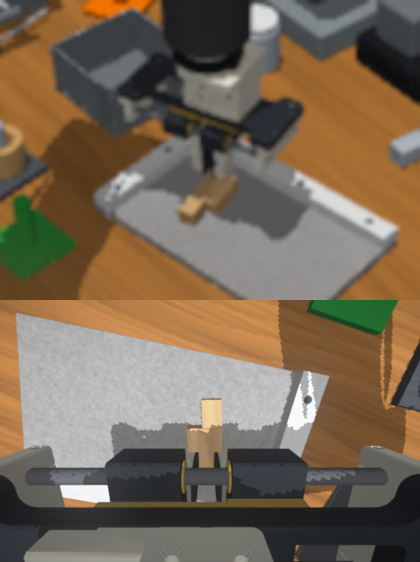

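The fingers are shut beyond the fence-side end of the offcut, and the offcut shows on the plate with its tab end at wrist pixel (322,152). I'll measure it again.

```bash
python3 - <<'E'
from m import *
c,K,T=load('w2'); s,Ks,Ts=load('s2')
print('tab end',at(K,T,(308,152),.03),at(K,T,(337,151),.03))
# side view: offset x0=234,y0=126, scale 3 (140px->420)
for p in [(180,208),(201,213),(237,180)]: print('side',p,at(Ks,Ts,(p[0]/3+234,p[1]/3+126),.03))
o=ctrl.get_obs(); tip=o['tool_pos']-[0,0,.019]; print('tip proj side crop',(proj(Ks,Ts,tip)-[234,126])*3,'tip wrist',proj(K,T,tip))
c1,K1,T1=load('w1'); f=lambda p,z:at(K1,T1,(p[0]/3.5+185,p[1]/3.5+122),z)[:2]
print('before tab end',f((443,160),.03),f((487,155),.03))
h=cv2.cvtColor(s,cv2.COLOR_BGR2HSV); cs,K3,T3=load('side0')
cv2.imwrite('pics/v3.png',np.hstack([cv2.resize(s[160:220,275:345],(420,360),interpolation=cv2.INTER_CUBIC),cv2.resize(cs[160:220,275:345],(380,360),interpolation=cv2.INTER_CUBIC)]))
E
```

```text
tab end [0.49713159 0.07622483 0.03      ] [0.48984622 0.092898   0.03      ]
side (180, 208) [0.49455295 0.09174269 0.03      ]
side (201, 213) [0.50810009 0.07014364 0.03      ]
side (237, 180) [0.5737536  0.08842673 0.03      ]
tip proj side crop [213.27451356 194.14173378] tip wrist [312.61401896 226.28530754]
before tab end [0.49711041 0.07574014] [0.48912744 0.09519956]
```

View pics/v3.png

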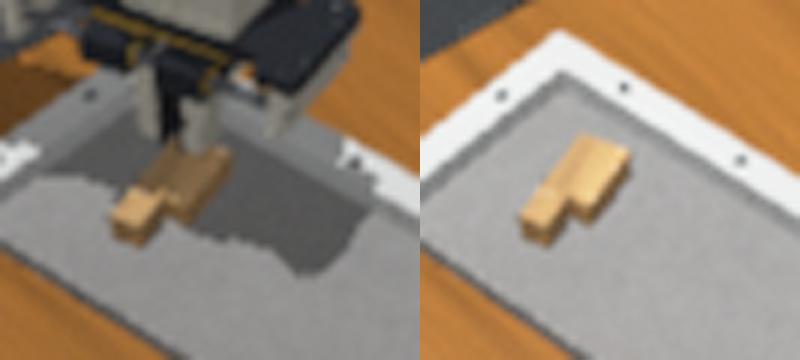

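The offcut has not moved: its tab end is still at (0.497,0.076). In the side view the fingertips end near pixel (304,183), above it. I'll check where the tips really are using the finger pixels.

```bash
python3 - <<'E'
from m import *
c,K,T=load('w1'); Rt=R.from_euler('xyz',[180,-.05,-164.2],degrees=True); p=np.array([.5004,.0802,.3271])
for t in(-30,-20,-10,0,10,19): print(t,[proj(K,T,p+Rt.apply(np.array([x,y,t])/1e3)).round(0).tolist() for x in(9.5,-9.5) for y in(-31,31)])
o=ctrl.get_obs(); s,Ks,Ts=load('s2'); R2=R.from_euler('xyz',o['orientation'],degrees=True)
for t in(-30,-20,-10,0,10,19): print(t,[((proj(Ks,Ts,o['tool_pos']+R2.apply(np.array([x,y,t])/1e3))-[275,160])*6).round(0).tolist() for x in (9.5,) for y in(-17,-7,7,17)])
cv2.imwrite('pics/v4.png',np.hstack([cv2.resize(c[205:265,240:390],(400,300)),cv2.resize(load('w2')[0][190:280,240:390],(400,300))]))
E
```

```text
-30 [[256.0, 240.0], [369.0, 240.0], [258.0, 272.0], [367.0, 272.0]]
-20 [[259.0, 234.0], [365.0, 234.0], [261.0, 263.0], [364.0, 264.0]]
-10 [[262.0, 228.0], [363.0, 228.0], [264.0, 256.0], [361.0, 256.0]]
0 [[265.0, 223.0], [360.0, 223.0], [266.0, 250.0], [359.0, 250.0]]
10 [[267.0, 218.0], [358.0, 218.0], [268.0, 244.0], [357.0, 244.0]]
19 [[269.0, 214.0], [356.0, 214.0], [270.0, 239.0], [355.0, 239.0]]
-30 [[195.0, 140.0], [180.0, 134.0], [159.0, 126.0], [144.0, 121.0]]
-20 [[195.0, 153.0], [180.0, 148.0], [159.0, 140.0], [144.0, 134.0]]
-10 [[196.0, 166.0], [181.0, 161.0], [160.0, 153.0], [145.0, 147.0]]
0 [[196.0, 179.0], [181.0, 174.0], [160.0, 166.0], [146.0, 160.0]]
10 [[197.0, 192.0], [182.0, 187.0], [161.0, 179.0], [146.0, 173.0]]
19 [[197.0, 204.0], [182.0, 198.0], [162.0, 190.0], [147.0, 184.0]]
```

View pics/v4.png

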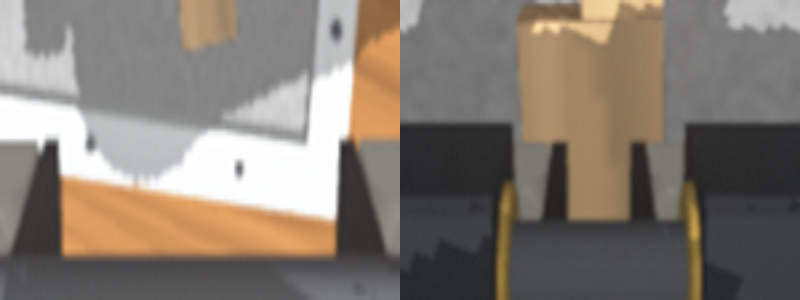

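Both views put the fingertips about 20 mm behind the reported TCP (wrist row 233; side crop row about 134), not 19 mm ahead. So tip height is roughly tool z + 20 mm. I'll open, go lower and watch the force.

Call:
move_arm([
  [[0, 0, 0], [0, 0, 0], 0.3],
  [[0, 0, 0], [0, 0, 0], 0.3],
  [[0, 0, 0], [0, 0, 0], 0.3],
  [[0, 0, 0], [0, 0, 0], 0.3],
  [[0, 0, 0], [0, 0, 0], 0.3],
  [[0, 0, 0], [0, 0, 0], 0.3],
  [[0, 0, 15], [0, 0, 0], 0.3],
  [[0, 0, 25], [0, 0, 0], 0.3],
  [[0, 0, 31], [0, 0, 0], 0.3],
  [[0, 0, 36], [0, 0, 0], 0.3],
])

```text
clock: 4.3
tool_pos: [0.5462, 0.0985, -0.0019]
orientation: [-180.0, -0.1, -158.3]
force: [-0.7, 0.1, -0.1]
opening: 0.0608
gripper_force: 0.0
```

No contact yet, so I'll close here.

Call:
move_arm([
  [[0, 0, 2], [0, 0, 0], 1],
  [[0, 0, 2], [0, 0, 0], 1],
  [[0, 0, 2], [0, 0, 0], 1],
  [[0, 0, 2], [0, 0, 0], 1],
  [[0, 0, 2], [0, 0, 0], 1],
  [[0, 0, 2], [0, 0, 0], 1],
])

```text
clock: 4.8
tool_pos: [0.547, 0.0989, -0.0025]
orientation: [180.0, 0.0, -158.3]
force: [-0.4, -0.0, 1.1]
opening: 0.0359
gripper_force: 29.7
```

```bash
python3 - <<'E'
from m import *
go(.58,.33,.12,-158)
E
```

```text
shift [-116.2  202.5 -122.4] turn [ 0.    0.05 -0.31] rows 6.3 t 4.8 f [-0.4 -0.   1.1] open 0.0359
```

Gripped (35.9 mm). Now to the bin, centring the piece over it.

Call:
move_arm([
  [[0, 0, -41], [0, 0, 0], 1],
  [[0, 0, -82], [0, 0, 0], 1],
  [[-10, 20, -118], [0, 0, 0], 1],
  [[-133, 202, -125], [0, 0, 0], 1],
  [[-133, 202, -125], [0, 0, 0], 1],
  [[-133, 202, -125], [0, 0, 0], 1],
  [[-133, 202, -125], [0, 0, 0], 1],
  [[-133, 202, -125], [0, 0, 0], 1],
  [[-133, 202, -125], [0, 0, 0], 1],
  [[-133, 202, -125], [0, 0, 0], 1],
])

```text
clock: 5.63
tool_pos: [0.5959, 0.3392, 0.1214]
orientation: [180.0, 0.0, -158.2]
force: [-0.4, -0.2, -0.9]
opening: 0.0357
gripper_force: 29.7
```

```bash
python3 - <<'E'
from m import *
o=ctrl.get_obs(); print(o['tool_pos'],o['opening'],o['gripper_force'])
c,K,T=snap('wrist','w3'); s,Ks,Ts=snap('side','s3')
x,y=proj(Ks,Ts,[.583,.331,.09]).astype(int)
cv2.imwrite('pics/v5.png',np.hstack([cv2.resize(s[y-50:y+50,x-60:x+60],(360,300)),cv2.resize(c[60:260,200:440],(360,300))]))
E
```

```text
[0.59585049 0.33920021 0.12142758] 0.035743233607596604 29.735833704471588
```

View pics/v5.png

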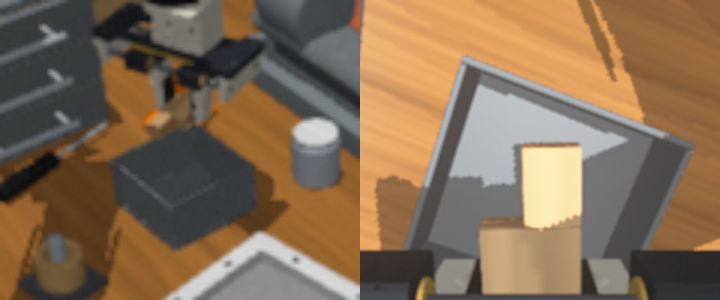

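The offcut is held above the bin, centred in it (right half, tab at (550,185)). I'll lower, release and lift.

Call:
move_arm([
  [[0, 0, 40], [0, 0, 0], 1],
  [[0, 0, 70], [0, 0, 0], 1],
  [[0, 0, 85], [0, 0, 0], 1],
  [[0, 0, 85], [0, 0, 0], 1],
  [[0, 0, 85], [0, 0, 0], 0.4],
  [[0, 0, 85], [0, 0, 0], 0.4],
  [[0, 0, 85], [0, 0, 0], 0.4],
  [[0, 0, 45], [0, 0, 0], 0.4],
  [[0, 0, 5], [0, 0, 0], 0.4],
  [[0, 0, -30], [0, 0, 0], 0.4],
])

```text
clock: 6.57
tool_pos: [0.5963, 0.3357, 0.156]
orientation: [180.0, 0.2, -158.3]
force: [1.2, 1.2, 0.2]
opening: 0.0526
gripper_force: 0.0
```

```bash
python3 - <<'E'
from m import *
o=ctrl.get_obs(); print(o['tool_pos'],o['opening'],o['gripper_force'])
c,K,T=snap('wrist','w4'); h=cv2.cvtColor(c,cv2.COLOR_BGR2HSV)
m=((h[...,0]>10)&(h[...,0]<30)&(h[...,1]>60)).astype(np.uint8)*255
# wood pixels inside bin floor region
quad=np.array([proj(K,T,[.583+a,.331+b,.03]) for a,b in[(-.055,-.055),(.055,-.055),(.055,.055),(-.055,.055)]]).astype(np.int32)
mm=cv2.fillPoly(np.zeros_like(m),[quad],255)&m
ys,xs=np.nonzero(mm); print(quad.tolist(),len(xs),xs.min(),xs.max(),ys.min(),ys.max())
go(.54,-.288,.12,-174.5)
E
```

```text
[0.59625125 0.33574739 0.15601477] 0.05264182991608221 0.0
[[282, 110], [248, 207], [340, 241], [381, 150]] 1846 297 330 141 213
shift [ 288.  -559.1   39.5] turn [ 0.25  0.76 16.26] rows 15.1 t 6.62 f [3.  1.1 8.4] open 0.0522
```

The offcut is in the bin (1846 wood pixels inside the bin outline). Next, the board.

Call:
move_arm([
  [[183, -354, 0], [0, 0, 16], 0],
  [[183, -354, 0], [0, 0, 16], 0],
  [[183, -354, 0], [0, 0, 16], 0],
  [[183, -354, 0], [0, 0, 16], 0],
  [[183, -354, 0], [0, 0, 16], 0],
  [[183, -354, 0], [0, 0, 16], 0],
  [[183, -354, 0], [0, 0, 16], 0],
  [[183, -354, 0], [0, 0, 16], 0],
  [[183, -354, 0], [0, 0, 16], 0],
  [[183, -354, 0], [0, 0, 16], 0],
])

```text
clock: 7.45
tool_pos: [0.5559, -0.0642, 0.154]
orientation: [180.0, 0.2, -174.4]
force: [0.2, 0.5, 0.3]
opening: 0.0876
gripper_force: 0.0
```

```bash
python3 - <<'E'
from m import *
go(.54,-.288,.10,-174.5); print(ctrl.get_obs()['joint_pos'],ctrl.get_obs()['orientation'])
E
```

```text
shift [  37.8 -221.2   53.9] turn [0.   0.17 0.1 ] rows 5.5 t 7.45 f [0.2 0.5 0.3] open 0.0876
[ 1.34705695e+01  1.21370548e+01 -1.87131323e+01  2.26069353e-02
 -5.89848230e+01 -9.78791740e+01] [ 1.79996608e+02  1.66090912e-01 -1.74396989e+02]
```

Call:
move_arm([
  [[38, -221, 40], [0, 0, 0], 0],
  [[38, -221, 40], [0, 0, 0], 0],
  [[38, -221, 40], [0, 0, 0], 0],
  [[38, -221, 40], [0, 0, 0], 0],
  [[38, -221, 40], [0, 0, 0], 0],
  [[38, -221, 40], [0, 0, 0], 0],
  [[38, -221, 80], [0, 0, 0], 0],
  [[38, -221, 120], [0, 0, 0], 0],
  [[38, -221, 120], [0, 0, 0], 0],
])

```text
clock: 8.2
tool_pos: [0.5359, -0.2841, 0.0265]
orientation: [179.8, -0.4, -174.5]
force: [-2.2, 0.9, -1.8]
opening: 0.0878
gripper_force: 0.0
```

```bash
python3 - <<'E'
from m import *
go(.54,-.288,-.012,-174.5); print(ctrl.get_obs()['tool_pos'])
E
```

```text
shift [-4.  -4.5 38.5] turn [ 0.22 -0.44 -0.  ] rows 0.9 t 8.2 f [-2.2  0.9 -1.8] open 0.0878
[ 0.53588359 -0.28406652  0.02653833]
```

Call:
move_arm([
  [[0, 0, 20], [0, 0, 0], 0],
  [[0, 0, 36], [0, 0, 0], 0],
  [[0, 0, 44], [0, 0, 0], 0],
  [[0, 0, 46], [0, 0, 0], 0],
  [[0, 0, 46], [0, 0, 0], 1],
  [[0, 0, 46], [0, 0, 0], 1],
  [[0, 0, 46], [0, 0, 0], 1],
  [[0, 0, 46], [0, 0, 0], 1],
  [[0, 0, 46], [0, 0, 0], 1],
  [[0, 0, 46], [0, 0, 0], 1],
])

```text
clock: 9.03
tool_pos: [0.5415, -0.285, -0.0125]
orientation: [-179.9, 0.1, -174.3]
force: [-0.1, -1.0, 7.1]
opening: 0.0636
gripper_force: 30.0
```

```bash
python3 - <<'E'
from m import *
go(.5404,.0532,.08,-79.4); go(.5404,.0532,.08,-174.5)
E
```

```text
shift [-32.8 336.6 -92.8] turn [-1.400e-01  4.000e-02 -9.489e+01] rows 13.3 t 9.03 f [-0.1 -1.   7.1] open 0.0636
shift [-32.8 336.6 -92.8] turn [-0.06  0.12  0.21] rows 8.4 t 9.03 f [-0.1 -1.   7.1] open 0.0636
```

Board gripped (63.6 mm). I'll lift it, carry it over and turn it.

Call:
move_arm([
  [[0, 0, -40], [0, 0, 0], 1],
  [[0, 0, -80], [0, 0, 0], 1],
  [[-4, 38, -92], [0, 0, 0], 1],
  [[-8, 79, -92], [0, 0, -2], 1],
  [[-12, 119, -92], [0, 0, -9], 1],
  [[-16, 160, -92], [0, 0, -16], 1],
  [[-20, 200, -92], [0, 0, -23], 1],
  [[-24, 240, -92], [0, 0, -30], 1],
  [[-28, 280, -92], [0, 0, -37], 1],
  [[-33, 320, -92], [0, 0, -44], 1],
])

```text
clock: 9.87
tool_pos: [0.5405, 0.0389, 0.0782]
orientation: [180.0, -0.0, -130.0]
force: [2.1, 0.1, -2.2]
opening: 0.064
gripper_force: 30.0
```

```bash
python3 - <<'E'
from m import *
go(.5404,.0532,.04,-79.4)
E
```

```text
shift [-10.9   9.3  38.2] turn [ 3.000e-02  0.000e+00 -5.059e+01] rows 7.1 t 9.87 f [ 2.1  0.1 -2.2] open 0.064
```

Call:
move_arm([
  [[-11, 9, 0], [0, 0, -7], 1],
  [[-11, 9, 0], [0, 0, -14], 1],
  [[-11, 9, 0], [0, 0, -21], 1],
  [[-11, 9, 0], [0, 0, -28], 1],
  [[-11, 9, 0], [0, 0, -35], 1],
  [[-11, 9, 0], [0, 0, -42], 1],
  [[-11, 9, 0], [0, 0, -49], 1],
  [[-11, 9, 30], [0, 0, -50.6], 1],
  [[-11, 9, 55], [0, 0, -50.6], 1],
  [[-11, 9, 55], [0, 0, -50.6], 1],
])

```text
clock: 10.7
tool_pos: [0.5381, 0.0501, 0.019]
orientation: [179.6, -0.0, -79.8]
force: [-1.7, -0.3, -2.2]
opening: 0.0635
gripper_force: 30.0
```

```bash
python3 - <<'E'
from m import *
go(.5404,.0532,.0005,-79.4)
E
```

```text
shift [-2.7 -3.  18.4] turn [ 0.44 -0.04 -0.4 ] rows 0.5 t 10.7 f [-1.7 -0.3 -2.2] open 0.0635
```

Call:
move_arm([
  [[0, 0, 12], [0, 0, 0], 1],
  [[0, 0, 19], [0, 0, 0], 1],
  [[0, 0, 22], [0, 0, 0], 1],
  [[0, 0, 22], [0, 0, 0], 1],
  [[0, 0, 22], [0, 0, 0], 0.1],
  [[0, 0, 22], [0, 0, 0], 0.1],
  [[0, 0, 22], [0, 0, 0], 0.1],
  [[0, 0, -10], [0, 0, 0], 0.1],
  [[0, 0, -50], [0, 0, 0], 0.1],
  [[0, 0, -90], [0, 0, 0], 0.1],
])

```text
clock: 11.53
tool_pos: [0.5412, 0.0509, 0.1144]
orientation: [179.9, -0.0, -79.7]
force: [1.4, 0.9, -0.0]
opening: 0.0789
gripper_force: 0.0
```

```bash
cat > b.py <<'E'
from m import *
import sys
def board(n,tag):
    c,K,T=snap(n,tag); h=cv2.cvtColor(c,cv2.COLOR_BGR2HSV)
    m=((h[...,0]>10)&(h[...,0]<30)&(h[...,1]>45)).astype(np.uint8)*255
    c0=np.array([.592,.185]); Rj=R.from_euler('z',10.6,degrees=True).as_matrix()[:2,:2]
    quad=np.array([proj(K,T,[*(c0+Rj@np.array(p)),.012]) for p in [(-.002,-.002),(-.15,-.002),(-.15,-.268),(-.002,-.268)]])
    mm=cv2.fillPoly(np.zeros_like(m),[quad.astype(np.int32)],255)&m
    mm=cv2.morphologyEx(mm,cv2.MORPH_OPEN,np.ones((3,3),np.uint8))
    q=max(cv2.findContours(mm,cv2.RETR_EXTERNAL,cv2.CHAIN_APPROX_NONE)[0],key=cv2.contourArea)[:,0]
    P=(np.array([at(K,T,p,.030)[:2] for p in q])-c0)@Rj*1e3
    print(n,'board in corner frame mm',cv2.minAreaRect(P.astype(np.float32)))
E
python3 - <<'E'
from b import *
o=ctrl.get_obs(); print(o['tool_pos'],o['opening'])
board('wrist','w5'); board('top','t5')
E
```

```text
[0.54115527 0.0509169  0.11439515] 0.07891205433791737
wrist board in corner frame mm ((-74.33580017089844, -142.1033935546875), (150.63734436035156, 64.4877700805664), 89.58612823486328)
top board in corner frame mm ((-54.815120697021484, -86.531982421875), (104.1784896850586, 170.55662536621094), 0.20375598967075348)
```

Board lying flat in corner frame at (−74, −122) mm, 0.4° off. Now push it into the long fence with closed fingers.

```bash
cat >> b.py <<'E'
C0=np.array([.592,.185]); RJ=R.from_euler('z',10.6,degrees=True).as_matrix()[:2,:2]
def jgo(x,y,z,yaw=-79.4):
    o=ctrl.get_obs(); print('now jig',(RJ.T@(o['tool_pos'][:2]-C0)*1e3).round(1)); go(*(C0+RJ@np.array([x,y])/1e3),z,yaw)
E
python3 -c "
from b import *
jgo(-145,-122,-.002)"
```

```text
now jig [ -69.3 -121.7]
shift [  0.8  77.2 121.7] turn [-0.7   0.08 -0.23] rows 3.5 t 11.63 f [ 0.7  0.5 -0. ] open 0.0786
```

Call:
move_arm([
  [[0, 40, 0], [0, 0, 0], 1],
  [[0, 74, 0], [0, 0, 0], 1],
  [[0, 74, 0], [0, 0, 0], 1],
  [[0, 74, 0], [0, 0, 0], 1],
  [[0, 74, 0], [0, 0, 0], 1],
  [[0, 74, 0], [0, 0, 0], 1],
  [[0, 74, 40], [0, 0, 0], 1],
  [[0, 74, 80], [0, 0, 0], 1],
  [[0, 74, 105], [0, 0, 0], 1],
  [[0, 74, 115], [0, 0, 0], 1],
])

```text
clock: 12.47
tool_pos: [0.4677, 0.0373, -0.0054]
orientation: [179.7, -0.1, -79.8]
force: [-9.0, 2.0, 77.9]
opening: 0.0178
gripper_force: 46.6
```

Call:
move_arm([
  [[0, -5, 0], [0, 0, 0], 1],
  [[0, -12, 0], [0, 0, 0], 1],
  [[0, -18, 0], [0, 0, 0], 1],
  [[0, -24, 0], [0, 0, 0], 1],
  [[0, -30, 0], [0, 0, 0], 1],
  [[0, -36, 0], [0, 0, 0], 1],
  [[0, -41, 0], [0, 0, 0], 1],
  [[0, -44, 0], [0, 0, 0], 1],
  [[0, -46, 0], [0, 0, 0], 1],
  [[0, -48, 0], [0, 0, 0], 1],
])

```text
clock: 13.3
tool_pos: [0.5161, 0.0465, -0.0019]
orientation: [180.0, -0.0, -79.7]
force: [-2.7, -0.2, 2.4]
opening: 0.0006
gripper_force: 0.9
```

```bash
python3 -c "
from b import *
jgo(-85,-122,-.002);board('wrist','w6')"
```

```text
now jig [-100.1 -122.2]
shift [ -0.2 -15.1   0.1] turn [ 0.03 -0.   -0.33] rows 0.4 t 13.3 f [-2.7 -0.2  2.4] open 0.0006
wrist board in corner frame mm ((-53.469085693359375, -170.097412109375), (95.3956527709961, 65.62409210205078), 89.64019775390625)
```

There was a firm fingertip touch on the plate (78 N up, under the 120 N limit), so I'll stay 5 mm higher. The board has moved to x −53.5 mm; I'll keep pushing.

Call:
move_arm([
  [[0, 0, -5], [0, 0, 0], 1],
  [[0, -4, -5], [0, 0, 0], 1],
  [[0, -8, -5], [0, 0, 0], 1],
  [[0, -12, -5], [0, 0, 0], 1],
  [[0, -15, -5], [0, 0, 0], 1],
  [[0, -17, -5], [0, 0, 0], 1],
  [[0, -19, -5], [0, 0, 0], 1],
  [[0, -21, -5], [0, 0, 0], 1],
])

```text
clock: 14.02
tool_pos: [0.5335, 0.0493, 0.0023]
orientation: [179.6, -0.0, -79.8]
force: [-16.4, 1.4, 11.1]
opening: 0.0004
gripper_force: 7.7
```

```bash
python3 -c "
from b import *
jgo(-85,-122,-.002);board('wrist','w6')"
```

```text
now jig [ -82.4 -122.7]
shift [-0.6  2.6  4.3] turn [ 0.37 -0.04 -0.38] rows 0.1 t 14.02 f [-16.4   1.4  11.1] open 0.0004
wrist board in corner frame mm ((-39.24824905395508, -172.038818359375), (91.70673370361328, 58.328861236572266), 89.96603393554688)
```

Call:
move_arm([
  [[0, -1, 0], [0, 0, 0], 1],
  [[0, -1, 0], [0, 0, 0], 1],
  [[0, -1, 0], [0, 0, 0], 1],
])

```text
clock: 14.32
tool_pos: [0.5335, 0.0491, 0.002]
orientation: [179.5, -0.1, -79.8]
force: [-13.5, -0.2, 8.4]
opening: 0.0006
gripper_force: 6.5
```

```bash
python3 -c "
from b import *
jgo(-85,-122,-.002)
c,K,T=snap('top','t7')
h=cv2.cvtColor(c,cv2.COLOR_BGR2HSV)
# sample along jig x at several y, in top view: sat/value profile at z=.03
for y in(-190,-170,-70,-50):
    print(y,[(int(x),*h[tuple(proj(K,T,[*(C0+RJ@np.array([x,y])/1e3),.03]).round().astype(int)[::-1])][1:].tolist()) for x in range(-20,28,4)])
"
```

```text
now jig [ -82.5 -122.8]
shift [-0.8  2.4  4. ] turn [ 0.46 -0.05 -0.39] rows 0.1 t 14.32 f [-13.5  -0.2   8.4] open 0.0006
-190 [(-20, 80, 243), (-16, 82, 240), (-12, 85, 241), (-8, 85, 241), (-4, 59, 239), (0, 1, 239), (4, 2, 251), (8, 1, 251), (12, 1, 251), (16, 3, 253), (20, 5, 254), (24, 65, 226)]
-170 [(-20, 64, 115), (-16, 60, 97), (-12, 61, 100), (-8, 15, 69), (-4, 19, 67), (0, 30, 76), (4, 56, 86), (8, 67, 87), (12, 74, 110), (16, 63, 93), (20, 68, 112), (24, 70, 105)]
-70 [(-20, 12, 66), (-16, 15, 66), (-12, 12, 65), (-8, 16, 64), (-4, 16, 64), (0, 16, 62), (4, 16, 63), (8, 12, 62), (12, 13, 61), (16, 22, 59), (20, 21, 60), (24, 26, 77)]
-50 [(-20, 63, 105), (-16, 56, 104), (-12, 40, 76), (-8, 24, 63), (-4, 57, 103), (0, 43, 78), (4, 44, 76), (8, 45, 80), (12, 45, 79), (16, 45, 80), (20, 65, 106), (24, 64, 115)]
```

No grey gap between wood and white fence at y −190, so the long edge is on the fence. Next, push the end.

Call:
move_arm([
  [[0, 12, 0], [0, 0, 0], 1],
  [[0, 12, -40], [0, 0, 0], 1],
  [[35, 0, -50], [0, 0, 0], 1],
  [[70, -20, -50], [0, 0, 0], 1],
  [[105, -35, -50], [0, 0, 0], 1],
  [[122, -47, -50], [0, 0, 0], 1],
  [[122, -47, -50], [0, 0, 0], 1],
  [[122, -47, -25], [0, 0, 0], 1],
  [[122, -47, -8], [0, 0, 0], 1],
  [[122, -47, -3], [0, 0, 0], 1],
])

```text
clock: 15.2
tool_pos: [0.6044, -0.0613, 0.0034]
orientation: [179.8, 0.0, -79.8]
force: [-0.6, -0.5, -0.8]
opening: 0.0005
gripper_force: 0.0
```

```bash
python3 -c "
from b import *
jgo(-35,-200,.005);board('wrist','w8')"
```

```text
now jig [ -33.2 -244.4]
shift [-44.4   2.1  -1.6] turn [ 0.19  0.02 -0.38] rows 1.1 t 15.2 f [-0.6 -0.5 -0.8] open 0.0005
wrist board in corner frame mm ((-58.87936782836914, -209.7250518798828), (15.794368743896484, 107.32166290283203), 89.4386215209961)
```

Call:
move_arm([
  [[-8, 0, 0], [0, 0, 0], 1],
  [[-15, 0, 0], [0, 0, 0], 1],
  [[-20, 0, 0], [0, 0, 0], 1],
  [[-25, 0, 0], [0, 0, 0], 1],
  [[-29, 0, 0], [0, 0, 0], 1],
  [[-33, 0, 0], [0, 0, 0], 1],
  [[-36, 0, 0], [0, 0, 0], 1],
  [[-39, 0, 0], [0, 0, 0], 1],
  [[-41, 0, 0], [0, 0, 0], 1],
  [[-42, 0, 0], [0, 0, 0], 1],
])

```text
clock: 16.08
tool_pos: [0.5991, -0.0212, 0.0065]
orientation: [-180.0, -0.1, -79.7]
force: [5.6, -16.3, -0.6]
opening: 0.0003
gripper_force: 8.5
```

Call:
move_arm([
  [[-1, 0, 0], [0, 0, 0], 1],
  [[-2, 0, 0], [0, 0, 0], 1],
  [[-3, 0, 0], [0, 0, 0], 1],
  [[-3, 0, 0], [0, 0, 0], 1],
])

```text
clock: 16.42
tool_pos: [0.599, -0.0209, 0.0068]
orientation: [-180.0, -0.3, -79.7]
force: [7.7, -24.9, -0.2]
opening: 0.0009
gripper_force: 13.4
```

The end stop is reached (25 N, no further travel). Now re-square against the long fence at the board's middle.

Call:
move_arm([
  [[12, 0, 0], [0, 0, 0], 1],
  [[12, 0, -40], [0, 0, 0], 1],
  [[-20, 25, -50], [0, 0, 0], 1],
  [[-50, 50, -50], [0, 0, 0], 1],
  [[-85, 66, -50], [0, 0, 0], 1],
  [[-107, 66, -50], [0, 0, 0], 1],
  [[-107, 66, -50], [0, 0, 0], 1],
  [[-107, 66, -25], [0, 0, 0], 1],
  [[-107, 66, -8], [0, 0, 0], 1],
  [[-107, 66, 0], [0, 0, 0], 1],
])

```text
clock: 17.25
tool_pos: [0.5126, 0.0764, 0.0042]
orientation: [179.9, -0.0, -79.7]
force: [-0.5, -0.2, 0.5]
opening: 0.0004
gripper_force: 0.0
```

Call:
move_arm([
  [[0, -5, 0], [0, 0, 0], 1],
  [[0, -9, 0], [0, 0, 0], 1],
  [[0, -12, 0], [0, 0, 0], 1],
  [[0, -14, 0], [0, 0, 0], 1],
  [[0, -16, 0], [0, 0, 0], 1],
  [[0, -18, 0], [0, 0, 0], 1],
  [[0, -19, 0], [0, 0, 0], 1],
])

```text
clock: 17.83
tool_pos: [0.5283, 0.0786, 0.0059]
orientation: [179.6, -0.0, -79.8]
force: [-18.3, 3.2, 14.1]
opening: 0.0007
gripper_force: 8.8
```

Call:
move_arm([
  [[0, 15, 0], [0, 0, 0], 1],
  [[0, 15, -40], [0, 0, 0], 0.5],
  [[0, 15, -80], [0, 0, 0], 0],
  [[0, 15, -120], [0, 0, 0], 0],
  [[0, 15, -120], [0, 0, 0], 0],
])

```text
clock: 18.25
tool_pos: [0.5228, 0.079, 0.1351]
orientation: [-179.2, 0.1, -79.6]
force: [1.0, 1.1, 0.4]
opening: 0.0215
gripper_force: 0.0
```

```bash
python3 -c "
from b import *
go(.45,.40,.27,-79.4)"
```

```text
shift [-329.1   12.  -134.4] turn [-0.78  0.13 -0.23] rows 8.5 t 18.25 f [1.  1.1 0.4] open 0.0215
```

Call:
move_arm([
  [[-326, 5, -143], [0, 0, 0], 0],
  [[-326, 5, -143], [0, 0, 0], 0],
  [[-326, 5, -143], [0, 0, 0], 0],
  [[-326, 5, -143], [0, 0, 0], 0],
  [[-326, 5, -143], [0, 0, 0], 0],
  [[-326, 5, -143], [0, 0, 0], 0],
  [[-326, 5, -143], [0, 0, 0], 0],
  [[-326, 5, -143], [0, 0, 0], 0],
  [[-326, 5, -143], [0, 0, 0], 0],
  [[-326, 5, -143], [0, 0, 0], 0],
])

```text
clock: 19.08
tool_pos: [0.4547, 0.402, 0.2718]
orientation: [-179.8, 0.2, -79.5]
force: [0.8, -0.5, 1.6]
opening: 0.0855
gripper_force: 0.0
```

```bash
python3 -c "
from b import *
print(ctrl.get_obs()['tool_pos'])
board('wrist','w9'); c,K,T=load('w9')
print('corner px',proj(K,T,[.592,.185,.012]),'roll px',proj(K,T,[.386,.304,.05]))
h=cv2.cvtColor(c,cv2.COLOR_BGR2HSV)
x,y=proj(K,T,[.386,.304,.05]).astype(int); x2,y2=proj(K,T,[.58,.08,.03]).astype(int)
a=cv2.resize(c[max(0,y-60):y+60,max(0,x-60):x+60],(360,360)); b=cv2.resize(c[max(0,y2-90):y2+90,max(0,x2-100):x2+100],(400,360)); print(x,y,x2,y2)
cv2.imwrite('pics/v6.png',np.hstack([a,b]))"
```

```text
[0.45471849 0.40196255 0.27178646]Traceback (most recent call last):
  File "<string>", line 4, in <module>
    board('wrist','w9'); c,K,T=load('w9')
    ~~~~~^^^^^^^^^^^^^^
  File "b.py", line 10, in board
    q=max(cv2.findContours(mm,cv2.RETR_EXTERNAL,cv2.CHAIN_APPROX_NONE)[0],key=cv2.contourArea)[:,0]
      ~~~^^^^^^^^^^^^^^^^^^^^^^^^^^^^^^^^^^^^^^^^^^^^^^^^^^^^^^^^^^^^^^^^^^^^^^^^^^^^^^^^^^^^^
ValueError: max() iterable argument is empty
```

```bash
python3 -c "
from b import *
c,K,T=load('w9')
for P in [[.592,.185,.012],[.386,.304,.05],[.57,.085,.03],[.575,.0,.03],[.44,.15,.012]]: 
    p=proj(K,T,P); u,v=p.round().astype(int); print(P,p.round(0), cv2.cvtColor(c,cv2.COLOR_BGR2HSV)[v,u] if 0<=u<640 and 0<=v<400 else None)
a=cv2.resize(c,(480,300)); x2,y2=proj(K,T,[.57,.09,.03]).astype(int)
b=cv2.resize(c[max(0,y2-80):y2+80,max(0,x2-100):x2+100],(375,300),interpolation=cv2.INTER_CUBIC); x,y=proj(K,T,[.386,.304,.05]).astype(int)
d=cv2.resize(c[max(0,y-50):y+50,max(0,x-62):x+62],(375,300),interpolation=cv2.INTER_CUBIC)
a=cv2.copyMakeBorder(a,0,0,0,270,cv2.BORDER_CONSTANT)
print(x,y,x2,y2); cv2.imwrite('pics/v6.png',np.vstack([a,np.hstack([b,d])]))"
```

```text
[0.592, 0.185, 0.012] [242.  -7.] None
[0.386, 0.304, 0.05] [379. 114.] [105   6 255]
[0.57, 0.085, 0.03] [ 267. -107.] None
[0.575, 0.0, 0.03] [ 273. -204.] None
[0.44, 0.15, 0.012] [360. -13.] None
378 114 266 -102
```

View pics/v6.png

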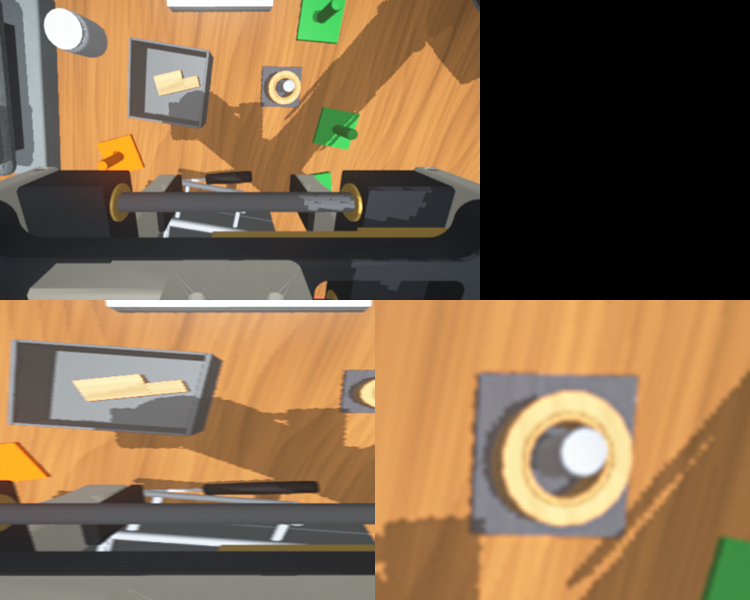

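The view shows the offcut flat in the bin and the tall roll on its stand, with ring centre at wrist pixel (379,117).

```bash
python3 -c "
from b import *
c,K,T=load('w9'); h=cv2.cvtColor(c,cv2.COLOR_BGR2HSV)
P=at(K,T,(379.2,116.7),.05); print(P, 'radius', np.linalg.norm(at(K,T,(379.2+21.8,116.7),.05)-P))
m=((h[...,0]>15)&(h[...,0]<30)&(h[...,2]>200)&(h[...,1]>60)&(h[...,1]<140)).astype(np.uint8)*255
q=mask_quad(m,(345,80,410,150)).astype(np.float32); print(cv2.minEnclosingCircle(q))
go(P[0],P[1],.10,-79.4)"
```

```text
[0.38450027 0.30694589 0.05      ] radius 0.02906551601053721
((378.6836853027344, 116.13265228271484), 22.363405227661133)
shift [ 79.   86.  170.1] turn [-0.11  0.11 -0.18] rows 4.9 t 19.13 f [ 0.4 -0.4 -1.1] open 0.0865
```

Call:
move_arm([
  [[79, 86, 100], [0, 0, 0], 0],
  [[79, 86, 100], [0, 0, 0], 0],
  [[79, 86, 100], [0, 0, 0], 0],
  [[79, 86, 100], [0, 0, 0], 0],
  [[79, 86, 140], [0, 0, 0], 0],
  [[79, 86, 170], [0, 0, 0], 0],
  [[79, 86, 170], [0, 0, 0], 0],
  [[79, 86, 170], [0, 0, 0], 0],
])

```text
clock: 19.8
tool_pos: [0.3841, 0.3028, 0.0989]
orientation: [179.9, -0.1, -79.7]
force: [1.4, 0.9, -0.0]
opening: 0.0873
gripper_force: 0.0
```

```bash
python3 -c "
from b import *
go(.3845,.3069,.010,-79.4)"
```

```text
shift [-4.2 -1.3 88.9] turn [ 0.09 -0.13 -0.35] rows 2.1 t 19.8 f [ 1.4  0.9 -0. ] open 0.0873
```

Call:
move_arm([
  [[-3, -1, 35], [0, 0, 0], 0],
  [[-3, -1, 65], [0, 0, 0], 0],
  [[-3, -1, 82], [0, 0, 0], 0],
  [[-3, -1, 89], [0, 0, 0], 0],
  [[-3, -1, 89], [0, 0, 0], 0.5],
  [[-3, -1, 89], [0, 0, 0], 0.5],
  [[-3, -1, 89], [0, 0, 0], 0.5],
  [[-3, -1, 89], [0, 0, 0], 0.5],
  [[-3, -1, 89], [0, 0, 0], 0.5],
  [[-3, -1, 89], [0, 0, 0], 0.5],
])

```text
clock: 20.63
tool_pos: [0.3851, 0.3081, 0.0113]
orientation: [-179.9, 0.1, -79.7]
force: [-1.3, -0.1, 6.9]
opening: 0.0579
gripper_force: 30.0
```

Roll gripped (57.9 mm). Lift it straight off the post, then move to a spot where I can measure the board.

Call:
move_arm([
  [[0, 0, -25], [0, 0, 0], 0.5],
  [[0, 0, -55], [0, 0, 0], 0.5],
  [[0, 0, -95], [0, 0, 0], 0.5],
  [[0, 0, -130], [0, 0, 0], 0.5],
  [[10, -30, -165], [0, 0, 0], 0.5],
  [[15, -70, -200], [0, 0, 0], 0.5],
  [[15, -110, -215], [0, 0, 0], 0.5],
  [[15, -150, -215], [0, 0, 0], 0.5],
  [[15, -150, -215], [0, 0, 0], 0.5],
  [[15, -150, -215], [0, 0, 0], 0.5],
])

```text
clock: 21.47
tool_pos: [0.5379, 0.3195, 0.2251]
orientation: [-180.0, -0.0, -79.8]
force: [-0.2, 0.5, -0.9]
opening: 0.0578
gripper_force: 30.0
```

```bash
python3 - <<'E'
from b import *
o=ctrl.get_obs(); print(o['tool_pos'],o['opening'],o['gripper_force'])
c,K,T=snap('wrist','w10'); h=cv2.cvtColor(c,cv2.COLOR_BGR2HSV).astype(int)
inj=lambda x,y,z:proj(K,T,[*(C0+RJ@np.array([x,y])/1e3),z])
print([inj(x,y,.03).round(0).tolist() for x,y in[(0,0),(-64,0),(0,-190),(-64,-190)]])
def prof(pts,z=.03):
    r=[]
    for x,y in pts:
        u,v=inj(x,y,z).round().astype(int); r.append((int(x),int(y),*h[v,u].tolist()) if 0<=u<640 and 0<=v<400 else None)
    return r
for y in(-170,-95,-30): print('x@',y,[ (p[0],p[3],p[4]) if p else None for p in prof([(x,y) for x in list(range(-78,-58,3))+list(range(-12,10,3))])])
for x in(-50,-15): print('y@',x,[(p[1],p[3],p[4]) if p else None for p in prof([(x,y) for y in list(range(-205,-180,3))+list(range(-12,12,3))])])
E
```

```text
[0.53791494 0.31950581 0.2250541 ] 0.05782868425946377 29.999599624425173
[[289.0, 63.0], [343.0, 62.0], [283.0, -141.0], [346.0, -142.0]]
x@ -170 [None, None, None, None, None, None, None, None, None, None, None, None, None, None, None]
x@ -95 [None, None, None, None, None, None, None, None, None, None, None, None, None, None, None]
x@ -30 [(-78, 2, 226), (-75, 3, 225), (-72, 3, 228), (-69, 2, 224), (-66, 67, 248), (-63, 72, 250), (-60, 69, 251), (-12, 52, 254), (-9, 51, 254), (-6, 49, 254), (-3, 3, 254), (0, 0, 255), (3, 0, 255), (6, 0, 255), (9, 0, 255)]
y@ -50 [None, None, None, None, None, None, None, None, None, (-12, 59, 253), (-9, 59, 253), (-6, 60, 253), (-3, 51, 248), (0, 0, 255), (3, 0, 255), (6, 0, 255), (9, 7, 183)]
y@ -15 [None, None, None, None, None, None, None, None, None, (-12, 49, 254), (-9, 49, 254), (-6, 55, 254), (-3, 60, 247), (0, 0, 255), (3, 0, 255), (6, 0, 255), (9, 0, 255)]
```

The board is flush on both fences: wood meets white directly at x≈−4 and y≈−1.5 in my frame, so its centre is about (−36, −96.5). Now place the roll.

```bash
python3 -c "
from b import *
jgo(-36,-96.5,.034)"
```

```text
now jig [-30.4 142. ]
shift [238.5   3.7 190.6] turn [ 0.05 -0.03 -0.43] rows 7.3 t 21.52 f [ 0.2 -0.7 -1. ] open 0.0581
```

Call:
move_arm([
  [[40, 1, 10], [0, 0, 0], 0.5],
  [[80, 2, 30], [0, 0, 0], 0.5],
  [[120, 3, 60], [0, 0, 0], 0.5],
  [[158, 4, 80], [0, 0, 0], 0.5],
  [[195, 4, 100], [0, 0, 0], 0.5],
  [[225, 4, 120], [0, 0, 0], 0.5],
  [[238, 4, 150], [0, 0, 0], 0.5],
  [[238, 4, 165], [0, 0, 0], 0.5],
  [[238, 4, 170], [0, 0, 0], 0.5],
  [[238, 4, 170], [0, 0, 0], 0.5],
])

```text
clock: 22.35
tool_pos: [0.5721, 0.0841, 0.0542]
orientation: [179.9, -0.0, -79.7]
force: [-0.0, 0.6, 0.6]
opening: 0.0576
gripper_force: 30.0
```

```bash
python3 -c "
from b import *
jgo(-36,-96.5,.0313)"
```

```text
now jig [-38.1 -95.5]
shift [ 1.  -2.2 22.9] turn [ 0.14 -0.04 -0.32] rows 0.6 t 22.35 f [-0.   0.6  0.6] open 0.0576
```

Call:
move_arm([
  [[0, 0, 10], [0, 0, 0], 0.5],
  [[0, 0, 16], [0, 0, 0], 0.5],
  [[0, 0, 19], [0, 0, 0], 0.5],
  [[0, 0, 21], [0, 0, 0], 0.5],
  [[0, 0, 22], [0, 0, 0], 0.5],
  [[0, 0, 22], [0, 0, 0], 0.5],
])

```text
clock: 22.85
tool_pos: [0.5735, 0.0848, 0.0332]
orientation: [-180.0, 0.0, -79.7]
force: [0.1, 0.5, -0.6]
opening: 0.0578
gripper_force: 30.0
```

Call:
move_arm([
  [[0, 0, 1], [0, 0, 0], 0.5],
  [[0, 0, 2], [0, 0, 0], 0.5],
  [[0, 0, 2], [0, 0, 0], 0.5],
])

```text
clock: 23.1
tool_pos: [0.5737, 0.0846, 0.0313]
orientation: [-180.0, 0.0, -79.7]
force: [0.1, 0.2, 0.1]
opening: 0.0576
gripper_force: 30.0
```

Call:
move_arm([
  [[0, 0, 1], [0, 0, 0], 0.5],
  [[0, 0, 1], [0, 0, 0], 0.5],
  [[0, 0, 1], [0, 0, 0], 0.1],
  [[0, 0, 1], [0, 0, 0], 0.1],
  [[0, 0, 1], [0, 0, 0], 0.1],
  [[0, 0, 1], [0, 0, 0], 0.1],
  [[0, 0, -30], [0, 0, 0], 0.1],
  [[0, 0, -70], [0, 0, 0], 0.1],
  [[0, 0, -110], [0, 0, 0], 0.1],
  [[0, 0, -150], [0, 0, 0], 0.1],
])

```text
clock: 23.93
tool_pos: [0.573, 0.0841, 0.1826]
orientation: [179.9, -0.0, -79.7]
force: [1.4, 0.8, -0.3]
opening: 0.0788
gripper_force: 0.0
```

```bash
python3 -c "
from b import *
go(.46,.23,.32,-79.4)"
```

```text
shift [-163.6   85.2 -137.4] turn [ 0.06 -0.02 -0.32] rows 5.5 t 23.93 f [ 1.4  0.8 -0.3] open 0.0788
```

Call:
move_arm([
  [[-164, 40, -140], [0, 0, 0], 0.1],
  [[-164, 40, -140], [0, 0, 0], 0.1],
  [[-164, 40, -140], [0, 0, 0], 0.1],
  [[-164, 40, -140], [0, 0, 0], 0.1],
  [[-164, 40, -140], [0, 0, 0], 0.1],
  [[-164, 40, -140], [0, 0, 0], 0.1],
  [[-164, 40, -140], [0, 0, 0], 0.1],
  [[-164, 40, -140], [0, 0, 0], 0.1],
])

```text
clock: 24.6
tool_pos: [0.5044, 0.2391, 0.3208]
orientation: [180.0, 0.0, -79.6]
force: [0.8, -1.7, -0.7]
opening: 0.0787
gripper_force: 0.0
```

```bash
python3 - <<'E'
from b import *
o=ctrl.get_obs(); print(o['tool_pos'])
c,K,T=snap('wrist','w11'); h=cv2.cvtColor(c,cv2.COLOR_BGR2HSV).astype(int)
inj=lambda x,y,z:proj(K,T,[*(C0+RJ@np.array([x,y])/1e3),z])
print([inj(x,y,.03).round(0).tolist() for x,y in[(0,0),(-64,0),(0,-190),(-64,-190)]],inj(-36,-96.5,.07))
def prof(pts,z=.03):
    r=[]
    for x,y in pts:
        u,v=inj(x,y,z).round().astype(int); r.append((int(x),int(y),*h[v,u].tolist()) if 0<=u<640 and 0<=v<400 else None)
    return r
for y in(-180,-150,-40,-15): print('x@',y,[ (p[0],p[3],p[4]) if p else None for p in prof([(x,y) for x in list(range(-76,-60,2))+list(range(-12,8,2))])])
for x in(-60,-50,-15): print('y@',x,[(p[1],p[3],p[4]) if p else None for p in prof([(x,y) for y in list(range(-200,-184,2))+list(range(-10,8,2))])])
# roll: profile across at z=.07 through expected centre
print('roll x',[(p[0],p[3],p[4]) for p in prof([(x,-96) for x in range(-80,10,3)],.07) if p])
print('roll y',[(p[1],p[3],p[4]) for p in prof([(-36,y) for y in range(-140,-50,3)],.07) if p])
E
```

```text
[0.50443188 0.23910314 0.32083547]
[[266.0, 126.0], [306.0, 126.0], [259.0, -13.0], [304.0, -14.0]] [283.82422942  52.64378069]
x@ -180 [None, None, None, None, None, None, None, None, None, None, None, None, None, None, None, None, None, None]
x@ -150 [(-76, 4, 203), (-74, 6, 201), (-72, 6, 209), (-70, 2, 208), (-68, 15, 211), (-66, 88, 241), (-64, 86, 246), (-62, 82, 247), (-12, 78, 248), (-10, 77, 249), (-8, 75, 250), (-6, 77, 251), (-4, 28, 250), (-2, 2, 253), (0, 2, 255), (2, 1, 254), (4, 0, 255), (6, 1, 234)]
x@ -40 [(-76, 4, 215), (-74, 5, 218), (-72, 4, 218), (-70, 3, 219), (-68, 40, 198), (-66, 88, 230), (-64, 84, 246), (-62, 80, 247), (-12, 66, 252), (-10, 65, 253), (-8, 63, 253), (-6, 59, 253), (-4, 25, 254), (-2, 1, 255), (0, 1, 255), (2, 0, 254), (4, 0, 254), (6, 0, 254)]
x@ -15 [(-76, 4, 216), (-74, 5, 215), (-72, 5, 215), (-70, 2, 216), (-68, 6, 215), (-66, 81, 240), (-64, 81, 247), (-62, 77, 248), (-12, 65, 253), (-10, 62, 253), (-8, 63, 253), (-6, 65, 253), (-4, 51, 253), (-2, 2, 255), (0, 1, 255), (2, 0, 254), (4, 0, 254), (6, 0, 254)]
y@ -60 [None, None, None, None
[... 800 characters left out ...]
-29, 69, 254), (-26, 99, 154), (-23, 94, 127), (-20, 120, 228), (-17, 105, 238), (-14, 87, 250), (-11, 83, 249), (-8, 2, 255), (-5, 0, 254), (-2, 0, 254), (1, 0, 254), (4, 0, 254), (7, 0, 254)]
roll y [(-140, 82, 245), (-137, 82, 245), (-134, 82, 246), (-131, 81, 246), (-128, 80, 246), (-125, 83, 248), (-122, 86, 251), (-119, 84, 251), (-116, 112, 226), (-113, 119, 217), (-110, 95, 129), (-107, 99, 126), (-104, 101, 214), (-101, 77, 252), (-98, 77, 249), (-95, 76, 249), (-92, 77, 250), (-89, 74, 250), (-86, 74, 250), (-83, 72, 250), (-80, 78, 251), (-77, 112, 235), (-74, 79, 253), (-71, 78, 254), (-68, 100, 250), (-65, 84, 130), (-62, 95, 237), (-59, 71, 252), (-56, 75, 250), (-53, 73, 250)]
```

The board is flush along both fences, and the roll is centred at about (−37, −96) on it. Handing in.

```bash
python3 -c "
from plant import ctrl
print(ctrl.close_job())"
```

```text
the job is handed in; nothing more can be done
None
```

I handed the job in at about 25 s: the offcut is in the bin, the board is flush in the fence corner, and the wide roll lies on the middle of the board; one fingertip press on the jig plate read 78 N at the wrist, under the 120 N limit but possibly an issue if the 40 N limit covers the fingers.

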